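Clamp a glued-up blank in the hand-pumped press

TASK

Push the glued-up wooden blank along the bed of the little hydraulic press until it is fully home against the end stop, then pump the press: push the plunger knob all the way down and let it come all the way up again, stroke after stroke, until the indicator pin pops fully out. Stop pumping as soon as the pin is out, and leave the blank clamped with the plunger up. Only push with the closed fingertips: do not grip or lift the blank, and leave the glue bottle, the wood offcut, the hex key and the marker where they are.

Things in the scene. Friction and masses are not known exactly. Their poses are not given: they have to be found in the camera images.
- press: Small grey C-frame hydraulic press, fixed. Origin: centre of the underside of its base plate (340 x 260 x 12 mm). Its +x runs along the bed to the end stop, away from the robot and 0.15 to 0.6 rad to the left. In its frame: pump at x -30, y -75 mm; indicator pin before it at x -112, y -75; press cylinder over the bed at x +60, y +60: 48 mm diameter, 96 to 214 mm high, column behind it.
- bed_stop (a point): Centre of the end stop's face at the far end of the bed, 26 mm above the bench (x +115, y +60 mm in the press's frame, same axes). The bed is a channel along x, 52 mm wide between two aluminium rails 10 mm high (tops 22 mm above the bench) that run from 210 to 5 mm before the stop; its floor is the base plate's top, 12 mm above the bench.
- blank_front (a point): Centre of the front end face (towards the robot) of the wooden blank: a bar of three laminations (light, dark, light), 150 mm long, 46 mm wide, 36 mm high, about 0.19 kg, lying loose in the bed with its top 48 mm above the bench. This face is pushed towards the press's +x.
- blank_mid (a point): Centre of the same blank, half-way along, across and up. Fully home, its x in the press's frame is +40 mm; at the start it is 80 to 115 mm short of that.
- plunger_top (a point): Centre of the top of the pump's plunger knob: a black mushroom knob 44 mm across (flat over the middle 30 mm), its top 140 mm above the bench when up. Moves with the plunger; pushed straight down.
- plunger (a joint): Stroke of the plunger in m: 0 up, 0.024 fully down. A spring brings it up by itself; a push of 5 to 14 N takes it down. Each full down-and-up stroke feeds the ram 4 mm down; strokes shorter than about 18 mm may feed nothing. Three to seven strokes are usual.
- ram (a joint): How far the ram of the press has come down in m; it starts at 0 to 0.008 and never goes back by itself. The foot under it meets the top of the blank at 0.018.
- foot (a joint): How far the press foot (40 mm disc under the ram) is pushed back up into the ram against its pressure spring, in m: 0 with the foot free, growing by 4 mm a stroke once the foot is on the blank. The pin pops at about 0.004; above 0.009 the glue joint is over-pressed.
- pin_tip (a point): Top of the indicator pin: a bare steel pin of 8 mm diameter in a brass hexagon bush on the aluminium block in front of the pump; its top is 68 mm above the bench when in, 84 mm when out.
- pin (a joint): How far the indicator pin stands out in m: 0 in (1.7 mm of it shows), 0.016 fully out. It stays in until the press force is reached and then pops out at once.
- glue_bottle: Bystander: white squeeze glue bottle with an orange nozzle, 43 mm diameter, 120 mm tall, standing to the right of the press. Origin: centre of its underside.
- offcut: Bystander: dark wooden block, 85 x 60 x 48 mm, on the bench between the robot and the press, to the right. Origin: centre of its underside.
- hex_key: Bystander: black hex key, 30 x 92 x 5 mm, lying on the press's base plate behind the pump, beside the bed. Origin: centre of its underside.
- marker: Bystander: white felt marker with a black cap, 128 x 17 x 17 mm, lying on the bench farther to the right. Origin: centre of its underside.
Mind the look-alikes: they are no part of the job. Leave any orange look-alike of the part that bears blank_front alone.

How it is judged:
By the outcome, as a careful person would: the job done as asked, in the order asked, and still so for the second after the job is handed in, with the robot touching nothing.
It also fails if it takes over 58 s, if anything falls off the work surface, if the arm or the gripper's body presses on something with over 40 N, if the wrist force passes 120 N, or if a joint passes its speed limit or range.

ROBOT

A 7-joint arm with a two-finger parallel gripper is mounted at the origin on the work surface; the furniture and walls round the work are solid. World frame = base frame: x ahead of the robot, y to its left, z up, the work surface at z = 0. Lengths are in m, angles in rad, forces in N, time in s.
With the tool pointing down it reaches from about 0.425 to 0.925 m from the base axis. Payload 6.8 kg.
Tool frame: the origin (TCP) lies midway between the tips of the shut fingers; the grasp point (between the pads) lies 19 mm behind it; z points along the fingers, y is the line along which they close (so a half turn about z gives the same grasp; the last joint's range is limited). The gripper opens to 85 mm and grips with 20 to 120 N. Pads are 22 mm wide; open, the fingers measure 114 mm over their backs; the gripper's body (76 mm by 85 mm) begins 54 mm behind the grasp point. The pads swing forward as they close: fully open they stand 13 mm farther back than shut.
Start: joints at [-1.31, 0.477, 0.022, 1.555, -0.011, 1.109, -0.083], TCP at [0.243, 0.63, 0.209] pointing down, gripper open.
Joint ranges: [-2.96, 2.96], [-0.34, 2.1], [-1.41, 1.46], [0.24, 2.44], [-1.37, 4.51], [0.17, 1.92], [-2.96, 2.96]. Speed limits (rad/s): [2.39, 2.39, 3.14, 3.14, 3.14, 3.14, 3.14].

INTERFACE

Orientations are given as a rotation vector (axis times angle).
In Python, from bench import r gives the robot as it stands. The module is installed in compiled form; this text tells all that it offers.
- The arm moves only by the tool apply_moves, never from a script. Its argument "rows" is a list of rows, each a list of 6 numbers: the shift along the tool's x, y, z scaled (see below), then the turn, a rotation vector about the tool's x, y, z scaled (see below). A call has 1 to 5 rows; each row is the pose to reach, as a shift and turn from the pose commanded when the call began, along the tool's axes at that moment; what a row does not reach only later rows make up. The controller multiplies each number of a shift by 0.25 m and each number of a turn by 90 degrees. A row lasts 1/8 s, in which the tool goes at most 62.5 mm and 10.7 degrees, less where a joint would pass 70% of its speed; a pose out of reach is approached as far as the arm can. A call with a number of a shift or a turn outside -1 to 1 is refused whole. A call with a gripper value outside its range is refused whole. "claw" is the opening, from 0 (shut) to 1 (fully open), set as the call begins (left out, the last holds). The fingers move at their own pace and stop on an object; "newtons" is the grip in N (left out, the last holds). Time passes only in rows, so rows that repeat a pose let the fingers close. It gives the time, the measured TCP pose, the force, the opening and the grip force at its end, in the units of the state.
- r.get_obs(): the state, without advancing time (a new reading comes with each control period).
- r.grab_frame(name): name is "scene" or "top"; returns a dict with "pixels" (420x560x3 uint8, red, green, blue), "intrinsics" (3x3 intrinsics, pixels), "eye" and "attitude" of the camera in the world. Camera axes: x right, y up, looking along -z (the intrinsics and any distortion apply to the point x, -y, -z); pixel columns grow to the right and rows downward; lengths in m; the calibration is good to about 2 mm. A picture is of the moment at which its call begins. There is no depth.
- r.hand_in(): hands the job in; it is judged then, once.
Trained networks look in a picture, given as the dict that the camera call returned (one of the last four; its "shot" number tells which), for a name from the list of things; names that differ only in an ending like _2 or _b are one class to them, and where a whole thing is asked for, a point or a joint stands for the part that bears it (a point fixed in the world has none). Each returns a list of dicts, best first, with "conf" (0 to 1); they miss things now and then, are a little off and sometimes report something else, mostly with a low value. They report only what shows in the picture. A call takes as long as a camera call. They do not tell look-alikes from the thing itself.
- r.search_frame(picture, thing): "rect" ([left, top, width, height] in pixels, round what is visible of it).
- r.outline_of(picture, thing): "pixels" (420x560 bool, what is visible of it) and "rect" ([left, top, width, height] in pixels, round what is visible of it).
- r.landmark_of(picture, thing): "point" ([column, row] in pixels: a listed point, or the origin of a listed thing).
The state is a dict: "clock": time; "joints": joint angles; "qvel": joint speeds; "tau": joint torques, N m; "tcp_pos": TCP position; "orientation": TCP orientation; "contact_force": force on the tool from outside, world axes, zero at the start; "moment": the same for the moment, N m; "grip_width": finger opening in m; "gripper_force": force on a finger pad.
Only numpy, scipy, OpenCV 4.12 (cv2) and the standard library are available. Lean on these libraries where they do the work, as an engineer would, in place of code of your own. Each camera call takes 0.05 s, during which the arm holds its last target. There are 200 camera calls.

## Working session

There is one attempt and no reset: what is moved stays moved. The work goes in short steps, Python scripts to look and compute and a tool call to move; the robot and the scene stay as the last step left them, time stands still between calls to the robot, and variables do not carry over. Pictures are saved under pics/ and viewed, at most 10 in all, crops included, and the job is handed in when it is done.

Besides the shell and the picture viewer there is one more tool, called after "Emit:" in YAML: its name, and indented under it one key for each argument. apply_moves: Moves the arm, as the interface text tells. Its arguments: {"type":"object","properties":{"rows":{"type":"array","items":{"type":"array","items":{"type":"number"}}},"claw":{"type":"number"},"newtons":{"type":"number"}},"required":["rows"]}

```bash
mkdir -p pics; cat > h.py <<'E'
import numpy as np,cv2
from bench import r
from scipy.spatial.transform import Rotation as R
def att(p):
    a=np.array(p["attitude"],float)
    if a.shape==(3,3): return a
    return R.from_rotvec(a).as_matrix() if a.size==3 else R.from_quat(a).as_matrix()
def ray(p,uv):
    K=np.array(p["intrinsics"]);d=np.linalg.inv(K)@[uv[0],uv[1],1]
    return np.array(p["eye"]),att(p)@(d*[1,-1,-1])
def atz(p,uv,z):
    e,d=ray(p,uv);return e+d*(z-e[2])/d[2]
def proj(p,X):
    c=att(p).T@(np.array(X)-p["eye"]);c=c*[1,-1,-1];q=np.array(p["intrinsics"])@c;return q[:2]/q[2]
def save(p,n): cv2.imwrite(f"pics/{n}.png",p["pixels"][...,::-1])
E
python3 - <<'E'
from h import *
print({k:np.round(v,3) for k,v in r.get_obs().items()})
for c in("scene","top"):
    p=r.grab_frame(c);save(p,c+"0");print(c,p["eye"],p["attitude"],p["intrinsics"],[k for k in p])
    for t,z in(("press",0),("bed_stop",.026),("blank_front",.03),("blank_mid",.03),("plunger_top",.14),("pin_tip",.068),("glue_bottle",0),("offcut",0),("hex_key",.012)):
        for d in r.landmark_of(p,t)[:3]: print(t,np.round(d["point"],1),round(d["conf"],2),np.round(atz(p,d["point"],z),4))
E
```

```text
{'clock': np.float64(0.0), 'joints': array([-1.31 ,  0.478,  0.022,  1.556, -0.011,  1.109, -0.083]), 'qvel': array([-0.002, -0.001, -0.001,  0.001,  0.   ,  0.001, -0.   ]), 'tau': array([-0.0000e+00, -5.9645e+01,  1.6080e+00, -2.8120e+01,  1.3000e-02,
        9.0000e-03,  0.0000e+00]), 'tcp_pos': array([0.243, 0.629, 0.208]), 'orientation': array([-5.760e-01, -3.088e+00,  3.000e-03]), 'contact_force': array([ 1.744, -1.267, -0.531]), 'moment': array([0.031, 0.014, 0.013]), 'gripper_force': np.float64(0.0), 'grip_width': np.float64(0.086)}
scene [-0.37179838 -0.34156211  1.33281582] [ 0.6030366  -0.38560744 -1.04208205] [[540.77473391   0.         286.91840745]
 [  0.         540.77473391 205.73452458]
 [  0.           0.           1.        ]] ['pixels', 'intrinsics', 'eye', 'attitude', 'shot']
press [243.2 179. ] 0.63 [0.6317 0.3176 0.    ]
press [219.8 185.2] 0.37 [0.572  0.3711 0.    ]
bed_stop [231.2 149.5] 0.94 [0.7088 0.4084 0.026 ]
bed_stop [380.8 219. ] 0.51 [ 0.6694 -0.1491  0.026 ]
blank_front [215.5 200.5] 0.95 [0.4905 0.3332 0.03  ]
blank_mid [218.  187.8] 0.69 [0.5387 
[... 628 characters left out ...]
itude', 'shot']
press [188.6 172.2] 0.73 [0.6207 0.3163 0.    ]
press [385.  247.8] 0.49 [ 0.3891 -0.2988  0.    ]
bed_stop [155.3 144.1] 0.8 [0.7036 0.4179 0.026 ]
bed_stop [301.4 239.9] 0.24 [ 0.4101 -0.0374  0.026 ]
blank_front [186.4 215.3] 0.91 [0.4819 0.3148 0.03  ]
blank_front [191.1 277.4] 0.89 [0.2939 0.2958 0.03  ]
blank_mid [176.9 194.1] 0.73 [0.547  0.3457 0.03  ]
blank_mid [212.8 272.9] 0.56 [0.3079 0.2306 0.03  ]
glue_bottle [336.7 150.6] 0.48 [ 0.6946 -0.1503  0.    ]
glue_bottle [303.  239.3] 0.39 [ 0.4132 -0.0441  0.    ]
glue_bottle [187.6 169.1] 0.35 [0.6306 0.3197 0.    ]
offcut [302.  240.1] 0.74 [ 0.4106 -0.041   0.    ]
hex_key [186.6 146.1] 0.41 [0.7015 0.3227 0.012 ]
```

```bash
python3 - <<'E'
import cv2,numpy as np
a=cv2.resize(cv2.imread("pics/scene0.png")[90:290,130:330],None,fx=3,fy=3,interpolation=cv2.INTER_CUBIC)
b=cv2.resize(cv2.imread("pics/top0.png")[90:290,100:300],None,fx=3,fy=3,interpolation=cv2.INTER_CUBIC)
cv2.imwrite("pics/s1.png",a);cv2.imwrite("pics/t1.png",b)
E
```

```text
(no output)
```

View pics/s1.png

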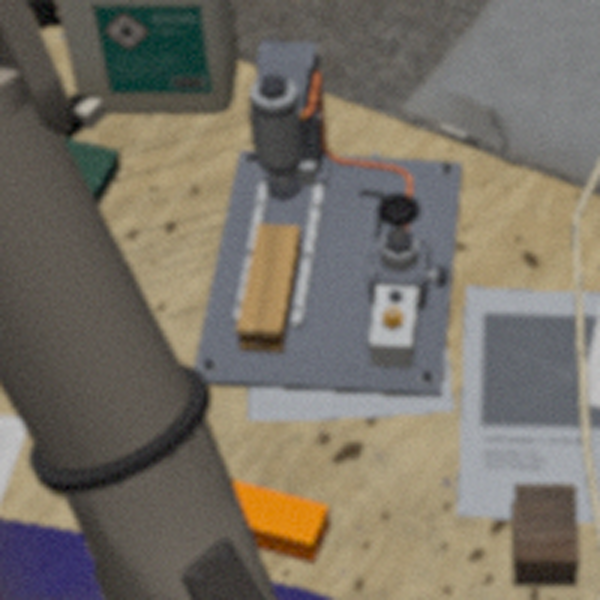

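View pics/t1.png

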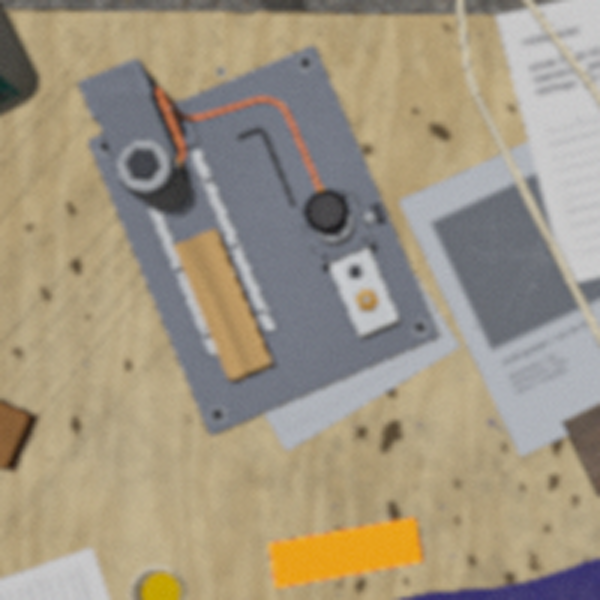

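The pictures show the press with the blank protruding from the channel, at about (225,305) in the top crop. The knob is at (326,212) and the brass pin bush at (367,299). The orange look-alike bar lies in front of the press, at (345,552). I'll fit the press pose from these features.

```bash
python3 - <<'E'
from h import *
from scipy.optimize import least_squares
T=r.grab_frame("top");S=r.grab_frame("scene")
F={ "knob":(-.030,-.075,.140),"pin":(-.112,-.075,.068),"cyl":(.060,.060,.214),"FL":(-.17,.13,.012),"FR":(-.17,-.13,.012),"BR":(.17,-.13,.012)}
t={"knob":(326,211),"pin":(368,299),"cyl":(143,165),"FL":(210,433),"FR":(453,343),"BR":(315,46)}
s={"knob":(399,208),"pin":(393,316),"cyl":(274,92),"FL":(198,376),"FR":(441,390),"BR":(462,162)}
def W(q,X): c,sn=np.cos(q[2]),np.sin(q[2]);return np.array([q[0]+c*X[0]-sn*X[1],q[1]+sn*X[0]+c*X[1],X[2]])
def res(q):
    o=[]
    for p,m,of in((T,t,(100,90)),(S,s,(130,90))):
        for k in m: o+=list(proj(p,W(q,F[k]))-(np.array(m[k])/3+of))
    return np.array(o)
f=least_squares(res,[.625,.317,.35],loss="soft_l1");q=f.x
print(q);print(res(q).reshape(2,-1,2).round(1));np.save("q.npy",q)
for k in F: print(k,W(q,F[k]).round(4))
def inv(P): d=np.array(P)[:2]-q[:2];c,sn=np.cos(q[2]),np.sin(q[2]);return np.array([c*d[0]+sn*d[1],-sn*d[0]+c*d[1]])
for p,m,of in((T,[(272,363),(233,381),(176,243),(215,228)],(100,90)),(S,[(285,337),(239,330),(259,225),(299,228)],(130,90))):
    print("blank top corners (press)",[inv(atz(p,np.array(x)/3+of,.048)).round(4) for x in m])
for p in(T,S):
    d=r.outline_of(p,"blank_mid")
    for k in d[:2]:
        rc=cv2.minAreaRect(np.argwhere(k["pixels"])[:,::-1].astype(np.float32));print(k["conf"],k["rect"],[inv(atz(p,x,.048)).round(4) for x in cv2.boxPoints(rc)])
print("start xyz for push", W(q,(-.20,.06,.035)),W(q,(-.035,.06,.035)))
o=r.get_obs();print(R.from_rotvec(o["orientation"]).as_matrix().round(3))
E
```

```text
[0.62585658 0.317278   0.41931201]
[[[ 0.3  0.8]
  [-0.4  0.9]
  [-0.2  0.3]
  [-0.1  2.1]
  [-3.5 -1.3]
  [ 0.1 -0.2]]

 [[ 0.5 -1. ]
  [ 0.6 -1.4]
  [ 0.4 -2.8]
  [-1.9  0.9]
  [ 1.2  1.1]
  [ 1.  -0.5]]]
knob [0.629  0.2366 0.14  ]
pin [0.5541 0.2032 0.068 ]
cyl [0.6562 0.3965 0.214 ]
FL [0.4177 0.3668 0.012 ]
FR [0.5235 0.1293 0.012 ]
BR [0.8341 0.2678 0.012 ]
blank top corners (press) [array([-0.1282,  0.0376]), array([-0.1294,  0.0805]), array([0.0238, 0.0799]), array([0.0224, 0.0377])]
blank top corners (press) [array([-0.137,  0.036]), array([-0.1312,  0.0842]), array([0.017 , 0.0846]), array([0.0158, 0.0409])]
0.94 [158.1, 166.9, 35.6, 51.6] [array([0.0253, 0.0851]), array([0.0242, 0.0345]), array([-0.1308,  0.0372]), array([-0.1296,  0.0874])]
0.68 [189.0, 262.8, 49.6, 24.8] [array([-0.2911,  0.113 ]), array([-0.3253, -0.0338]), array([-0.3699, -0.0238]), array([-0.3357,  0.1226])]
0.81 [207.6, 165.9, 21.7, 42.1] [array([-0.1526,  0.089 ]), array([0.027 , 0.0922]), array([0.0184, 0.0375]), array([-0.1601,  0.0378])]
0.65 [211.3, 252.8, 25.1, 23.2] [array([-0.3812,  0.06  ]), array([-0.3177,  0.0571]), array([-0.3362, -0.0322]), array([-0.3987, -0.027 ])]
start xyz for push [0.4187548  0.29065372 0.035     ] [0.56946073 0.35783053 0.035     ]
[[-0.933  0.36  -0.   ]
 [ 0.36   0.933  0.   ]
 [ 0.     0.    -1.   ]]
```

```bash
cat >> h.py <<'E'
q=np.load("q.npy")
def W(X): c,sn=np.cos(q[2]),np.sin(q[2]);return np.array([q[0]+c*X[0]-sn*X[1],q[1]+sn*X[0]+c*X[1],X[2]])
def inv(P): d=np.array(P)[:2]-q[:2];c,sn=np.cos(q[2]),np.sin(q[2]);return np.array([c*d[0]+sn*d[1],-sn*d[0]+c*d[1],P[2]])
def go(X):
    o=r.get_obs();M=R.from_rotvec(o["orientation"])
    want=R.from_matrix(np.c_[[-np.cos(q[2]),-np.sin(q[2]),0],[-np.sin(q[2]),np.cos(q[2]),0],[0,0,-1]])
    print("t",o["clock"].round(2),"at",inv(o["tcp_pos"]).round(4),"F",np.round(o["contact_force"],1),"move",(M.inv().apply(W(X)-o["tcp_pos"])/.25).round(4),((M.inv()*want).as_rotvec()/(np.pi/2)).round(4))
E
python3 -c "
from h import *
go((-.175,.06,.209))"
```

```text
Traceback (most recent call last):
  File "h.py", line 22, in go
    print("t",o["clock"].round(2),"at",inv(o["tcp_pos"]).round(4),"F",np.round(o["contact_force"],1),"move",(M.inv().apply(W(X)-o["tcp_pos"])/.25).round(4),((M.inv()*want).as_rotvec()/(np.pi/2)).round(4))
              ^^^^^^^^^^^^^^^^
AttributeError: 'float' object has no attribute 'round'
```

```bash
sed -i 's/o\["clock"\].round(2)/round(o["clock"],2)/' h.py
python3 -c "
from h import *
go((-.175,.06,.209))"
```

```text
t 1.2 at [-0.2222  0.441   0.2087] F [-0.1  0.2 -0.4] move [-1.2139e+00 -9.4090e-01 -1.2000e-03] [ 0.     -0.     -0.5017]
```

Emit:
apply_moves:
  rows:
    - [-0.16,-0.12,0,0,0,-0.1]
    - [-0.32,-0.25,0,0,0,-0.2]
    - [-0.48,-0.37,0,0,0,-0.3]
    - [-0.64,-0.5,0,0,0,-0.4]
    - [-0.8,-0.62,0,0,0,-0.5]
  claw: 0
  newtons: 40

```text
clock: 1.82
tcp_pos: [0.3748, 0.4114, 0.2089]
orientation: [-0.657, 3.072, 0.0]
contact_force: [0.4, 1.2, 0.2]
grip_width: 0.0001
gripper_force: 0.0
```

```bash
python3 -c "
from h import *
go((-.175,.06,.12))"
```

```text
t 1.82 at [-0.191   0.1881  0.2089] F [0.4 1.2 0.2] move [-0.0625 -0.5127  0.3557] [0.0001 0.0003 0.0015]
```

Emit:
apply_moves:
  rows:
    - [-0.03,-0.22,0,0,0,0]
    - [-0.06,-0.43,0.1,0,0,0]
    - [-0.06,-0.512,0.3,0,0,0.0015]
    - [-0.06,-0.512,0.356,0,0,0.0015]
    - [-0.06,-0.512,0.356,0,0,0.0015]

```text
clock: 2.45
tcp_pos: [0.4386, 0.3033, 0.1196]
orientation: [0.648, -3.073, -0.0]
contact_force: [-0.7, 0.2, 0.3]
grip_width: 0.0004
gripper_force: 0.0
```

```bash
python3 - <<'E'
from h import *
go((-.165,.06,.030))
p=r.grab_frame("top");S=r.grab_frame("scene")
for P in(p,S):
    for d in r.landmark_of(P,"blank_front")[:2]: print(d["conf"],inv(atz(P,d["point"],.03)).round(4))
a=[cv2.resize(P["pixels"][y:y+140,x:x+130,::-1],None,fx=3,fy=3,interpolation=cv2.INTER_CUBIC) for P,x,y in((p,120,110),(S,180,110))]
cv2.imwrite("pics/c2.png",np.hstack(a))
E
```

```text
t 2.45 at [-0.1767  0.0635  0.1196] F [-0.7  0.2  0.3] move [-0.0475 -0.0139  0.3581] [ 0.0003 -0.0008 -0.0022]
0.89 [-0.1296  0.0598  0.03  ]
```

View pics/c2.png

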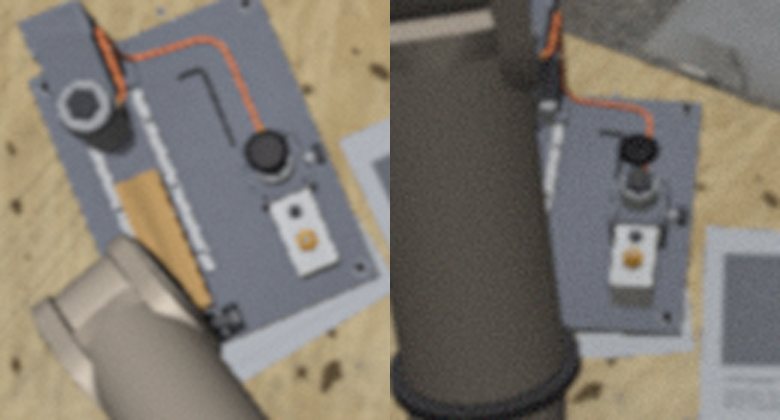

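Emit:
apply_moves:
  rows:
    - [-0.048,-0.014,0.18,0,0,0]
    - [-0.048,-0.014,0.356,0,0,0]
    - [-0.048,-0.014,0.356,0,0,0]

```text
clock: 3.02
tcp_pos: [0.45, 0.303, 0.0291]
orientation: [0.647, -3.07, 0.003]
contact_force: [-0.7, -0.5, 0.7]
grip_width: 0.0003
gripper_force: 0.0
```

```bash
python3 - <<'E'
from h import *
go((-.06,.060,.030))
E
```

```text
t 3.02 at [-0.1664  0.0586  0.0291] F [-0.7 -0.5  0.7] move [-0.4255  0.0074 -0.0058] [-0.0007 -0.003  -0.0025]
```

Emit:
apply_moves:
  rows:
    - [-0.06,0.005,-0.003,0,0,0]
    - [-0.1,0.006,-0.003,0,0,0]
    - [-0.14,0.006,-0.003,0,0,0]
    - [-0.18,0.006,-0.003,0,0,0]
    - [-0.22,0.006,-0.003,0,0,0]

```text
clock: 3.65
tcp_pos: [0.5024, 0.3274, 0.0316]
orientation: [-0.646, 3.074, 0.0]
contact_force: [1.1, 0.1, -0.3]
grip_width: 0.0
gripper_force: 0.0
```

Emit:
apply_moves:
  rows:
    - [-0.04,0,0,0,0,0]
    - [-0.08,0,0,0,0,0]
    - [-0.12,0,0,0,0,0]
    - [-0.16,0,0,0,0,0]
    - [-0.19,0,0,0,0,0]

```text
clock: 4.28
tcp_pos: [0.5458, 0.3465, 0.0314]
orientation: [-0.646, 3.074, 0.0]
contact_force: [-1.0, -0.7, -0.3]
grip_width: -0.0002
gripper_force: 0.0
```

```bash
python3 - <<'E'
from h import *
go((-.046,.060,.030))
p=r.grab_frame("top")
for d in r.landmark_of(p,"blank_front")[:1]+r.landmark_of(p,"blank_mid")[:1]: print(d["conf"],inv(atz(p,d["point"],.03)).round(4))
E
```

```text
t 4.28 at [-0.0613  0.0593  0.0314] F [-1.  -0.7 -0.3] move [-0.061   0.0032  0.0057] [ 0.      0.0001 -0.0033]
0.29 [ 0.0638 -0.0184  0.03  ]
0.58 [-0.3236  0.0379  0.03  ]
```

Emit:
apply_moves:
  rows:
    - [-0.014,0,0,0,0,0]
    - [-0.028,0,0,0,0,0]
    - [-0.04,0,0,0,0,0]
    - [-0.05,0,0,0,0,0]
    - [-0.056,0,0,0,0,0]

```text
clock: 5.05
tcp_pos: [0.5581, 0.3519, 0.0314]
orientation: [0.646, -3.074, -0.0]
contact_force: [0.3, -0.5, -0.2]
grip_width: -0.0002
gripper_force: 0.0
```

Emit:
apply_moves:
  rows:
    - [-0.006,0,0,0,0,0]
    - [-0.012,0,0,0,0,0]
    - [-0.016,0,0,0,0,0]
    - [-0.02,0,0,0,0,0]

```text
clock: 5.55
tcp_pos: [0.5626, 0.3539, 0.0314]
orientation: [0.646, -3.074, 0.0]
contact_force: [0.7, 0.4, -0.2]
grip_width: -0.0001
gripper_force: 0.0
```

```bash
python3 - <<'E'
from h import *
go((-.046,.060,.030))
E
```

```text
t 5.55 at [-0.0429  0.0592  0.0314] F [ 0.7  0.4 -0.2] move [0.0124 0.0032 0.0057] [-0.     -0.     -0.0032]
```

Emit:
apply_moves:
  rows:
    - [-0.004,0,0,0,0,0]
    - [-0.008,0,0,0,0,0]
    - [-0.012,0,0,0,0,0]
    - [-0.016,0,0,0,0,0]

```text
clock: 6.05
tcp_pos: [0.5662, 0.3555, 0.0315]
orientation: [-0.646, 3.074, 0.0]
contact_force: [0.0, 0.3, -0.7]
grip_width: 0.0003
gripper_force: 0.0
```

```bash
python3 - <<'E'
from h import *
go((-.046,.060,.030))
p=r.grab_frame("top");S=r.grab_frame("scene")
a=[cv2.resize(P["pixels"][y:y+140,x:x+130,::-1],None,fx=3,fy=3,interpolation=cv2.INTER_CUBIC) for P,x,y in((p,120,110),(S,180,110))]
cv2.imwrite("pics/c3.png",np.hstack(a))
E
```

```text
t 6.05 at [-0.0389  0.0592  0.0315] F [ 0.   0.3 -0.7] move [0.0285 0.003  0.0059] [ 0.      0.     -0.0032]
```

View pics/c3.png

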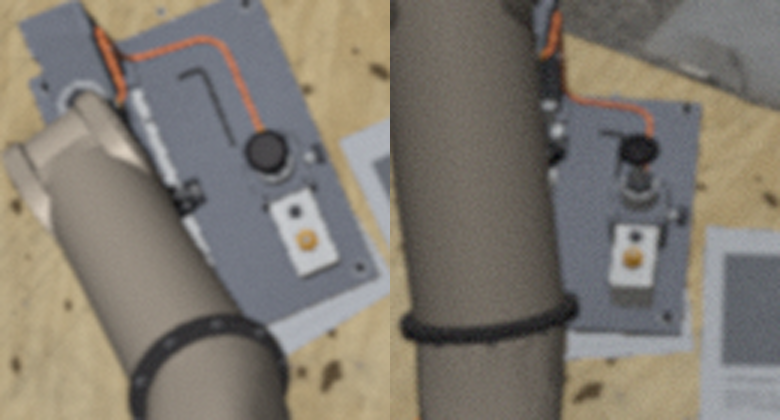

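The arm hides the blank here. No contact force from the stop yet, so I'll keep going slowly.

Emit:
apply_moves:
  rows:
    - [-0.004,0,0,0,0,0]
    - [-0.008,0,0,0,0,0]
    - [-0.012,0,0,0,0,0]
    - [-0.016,0,0,0,0,0]

```text
clock: 6.65
tcp_pos: [0.5699, 0.3571, 0.0315]
orientation: [-0.646, 3.074, 0.0]
contact_force: [0.2, 0.6, -0.1]
grip_width: -0.0002
gripper_force: 0.0
```

```bash
python3 - <<'E'
from h import *
go((-.046,.060,.030))
E
```

```text
t 6.65 at [-0.0348  0.0592  0.0315] F [ 0.2  0.6 -0.1] move [0.0447 0.003  0.0059] [ 0.      0.     -0.0033]
```

Emit:
apply_moves:
  rows:
    - [-0.004,0,0,0,0,0]
    - [-0.008,0,0,0,0,0]
    - [-0.012,0,0,0,0,0]
    - [-0.016,0,0,0,0,0]

```text
clock: 7.15
tcp_pos: [0.5736, 0.3588, 0.0315]
orientation: [-0.646, 3.074, 0.0]
contact_force: [1.1, 0.8, -0.5]
grip_width: 0.0001
gripper_force: 0.0
```

Suspicious: I'll retreat and look.

Emit:
apply_moves:
  rows:
    - [0.1,0,0,0,0,0]
    - [0.3,0,0,0,0,0]
    - [0.5,0,0,0,0,0]
    - [0.6,0,-0.3,0,0,0]
    - [0.6,0,-0.5,0,0,0]

```text
clock: 7.78
tcp_pos: [0.4343, 0.2973, 0.1538]
orientation: [0.647, -3.071, 0.002]
contact_force: [1.7, 1.0, 0.0]
grip_width: 0.0003
gripper_force: 0.0
```

```bash
python3 - <<'E'
from h import *
go((-.03,-.075,.20))
p=r.grab_frame("top");S=r.grab_frame("scene")
for d in r.landmark_of(p,"blank_front")[:2]+r.landmark_of(p,"blank_mid")[:2]: print(d["conf"],np.round(d["point"]),inv(atz(p,d["point"],.03)).round(4))
a=[cv2.resize(P["pixels"][y:y+140,x:x+130,::-1],None,fx=3,fy=3,interpolation=cv2.INTER_CUBIC) for P,x,y in((p,120,110),(S,180,110))]
cv2.imwrite("pics/c4.png",np.hstack(a))
E
```

```text
t 7.78 at [-0.1831  0.0597  0.1538] F [1.7 1.  0. ] move [-0.614  -0.5364 -0.1864] [-0.0005 -0.0019 -0.0027]
0.76 [183. 211.] [-0.1153  0.0605  0.03  ]
0.15 [176. 191.] [-0.0506  0.0566  0.03  ]
0.84 [175. 192.] [-0.0503  0.0612  0.03  ]
0.78 [215. 273.] [-0.3282  0.0431  0.03  ]
```

View pics/c4.png

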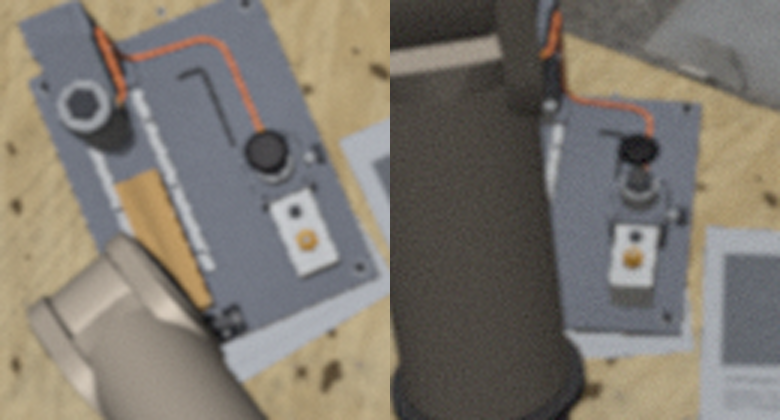

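```bash
python3 - <<'E'
from h import *
p=r.grab_frame("top")
o=r.get_obs()
for X in([-.0389,.0592,.0315],[-.0389,.0592,.10],[-.0389,.0172,.12],[-.0389,.1,.12],[-.0389,.0592,.25]): 
    u=proj(p,W(X));print(X,u.round(1),((u-[120,110])*3).round())
print("now")
t=inv(o["tcp_pos"])
for dz in(0,.09,.2): u=proj(p,W(t+[0,0,dz]));print(u.round(1),((u-[120,110])*3).round())
print({k:np.round(v,3) for k,v in o.items()})
E
```

```text
[-0.0389, 0.0592, 0.0315] [173.8 187.8] [161. 233.]
[-0.0389, 0.0592, 0.1] [169.5 184.4] [149. 223.]
[-0.0389, 0.0172, 0.12] [181.6 177.7] [185. 203.]
[-0.0389, 0.1, 0.12] [155.1 188.9] [105. 237.]
[-0.0389, 0.0592, 0.25] [158.7 175.8] [116. 198.]
now
[184.9 227.5] [195. 353.]
[179.4 225.3] [178. 346.]
[171.6 222. ] [155. 336.]
{'clock': np.float64(8.025), 'joints': array([-0.708,  0.302, -0.011,  1.961,  0.004,  0.878,  1.263]), 'qvel': array([-0.   ,  0.035,  0.001,  0.019,  0.   , -0.001,  0.   ]), 'tau': array([-1.6000e-02, -4.6674e+01,  7.5100e-01, -2.5171e+01,  1.1000e-02,
       -2.1000e-02,  0.0000e+00]), 'tcp_pos': array([0.436, 0.298, 0.153]), 'orientation': array([-0.646,  3.074,  0.   ]), 'contact_force': array([-1.268, -0.674, -0.528]), 'moment': array([-0.005,  0.055,  0.039]), 'gripper_force': np.float64(0.0), 'grip_width': np.float64(0.0)}
```

```bash
python3 - <<'E'
from h import *
a=cv2.imread("pics/c2.png");b=cv2.imread("pics/c3.png");c=cv2.imread("pics/c4.png")
v=np.vstack([np.hstack([x[140:300,60:240] for x in(a,b,c)])]);cv2.imwrite("pics/c5.png",cv2.resize(v,None,fx=1.45,fy=1.45))
d=cv2.absdiff(a,c)[:,:390].max(2);print((d[150:240,100:200]>40).sum())
E
```

```text
0
```

Emit:
apply_moves:
  rows:
    - [0,-0.2,-0.1,0,0,0]
    - [0,-0.45,-0.1,0,0,0]
    - [0,-0.7,-0.1,0,0,0]
    - [0,-0.9,-0.1,0,0,0]
    - [0,-0.95,-0.1,0,0,0]

```text
clock: 8.65
tcp_pos: [0.5321, 0.0765, 0.1762]
orientation: [0.636, -3.073, 0.003]
contact_force: [-0.2, 0.8, -0.5]
grip_width: -0.0002
gripper_force: 0.0
```

```bash
python3 - <<'E'
from h import *
go((-.03,-.075,.20))
p=r.grab_frame("top");S=r.grab_frame("scene")
for P in(p,S):
  for n in("blank_front","blank_mid"):
    for d in r.landmark_of(P,n)[:2]: print(n,d["conf"],np.round(d["point"]),inv(atz(P,d["point"],.03)).round(4))
a=[cv2.resize(P["pixels"][y:y+140,x:x+130,::-1],None,fx=3,fy=3,interpolation=cv2.INTER_CUBIC) for P,x,y in((p,120,110),(S,180,110))]
cv2.imwrite("pics/c6.png",np.hstack(a))
E
```

```text
t 8.65 at [-0.1836 -0.1818  0.1762] F [-0.2  0.8 -0.5] move [-0.6094  0.4338 -0.0977] [-0.0007 -0.0023 -0.0072]
blank_front 0.96 [184. 214.] [-0.1253  0.0597  0.03  ]
blank_front 0.86 [190. 278.] [-0.3132  0.1187  0.03  ]
blank_mid 0.71 [212. 272.] [-0.3237  0.0504  0.03  ]
blank_mid 0.6 [178. 192.] [-0.0555  0.054   0.03  ]
blank_front 0.55 [184. 254.] [-0.3225  0.1315  0.03  ]
```

View pics/c6.png

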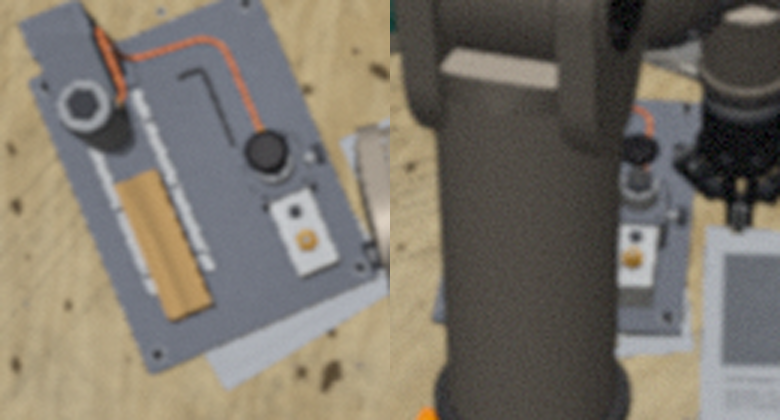

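```bash
python3 - <<'E'
from h import *
S=r.grab_frame("scene");o=r.get_obs();t=np.array(o["tcp_pos"])
print("tcp proj",proj(S,t).round(1),"z=.1",proj(S,t-[0,0,.05]).round(1), proj(S,t+[0,0,.03]).round(1))
cv2.imwrite("pics/c7.png",cv2.resize(S["pixels"][120:220,230:370,::-1],None,fx=5,fy=5,interpolation=cv2.INTER_CUBIC))
print([((proj(S,t+[0,0,d])-[230,120])*5).round() for d in(-.05,0,.05)])
E
```

```text
tcp proj [294.2 189.6] z=.1 [293.8 200.9] [294.5 182.5]
[array([319., 404.]), array([321., 348.]), array([324., 288.])]
```

View pics/c7.png

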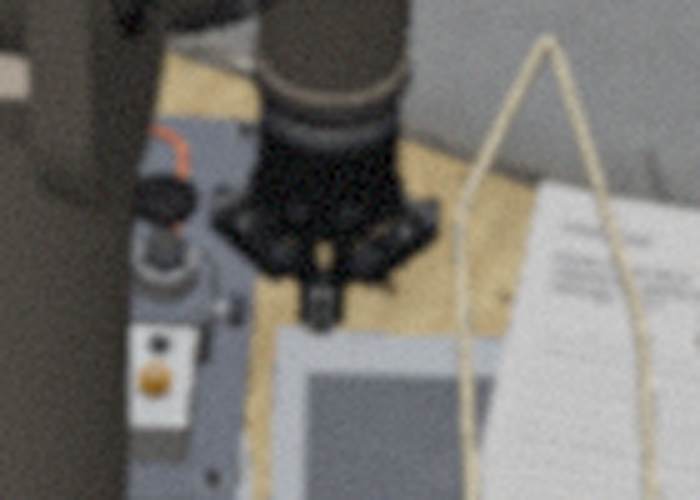

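The blank hasn't moved. In the picture the real fingertips sit about 17 mm higher than the reported TCP (tip at row 328, TCP projected to row 348), so the fingers passed just over its top. I'll go back and push about 18 mm lower.

Emit:
apply_moves:
  rows:
    - [0,0.2,0,0,0,0]
    - [0,0.45,0,0,0,0]
    - [0,0.7,0,0,0,0]
    - [0.03,0.95,0,0,0,0]
    - [0.03,0.968,0.2,0,0,0]

```text
clock: 9.62
tcp_pos: [0.4263, 0.3084, 0.1309]
orientation: [-0.661, 3.064, 0.011]
contact_force: [1.0, 0.3, -1.4]
grip_width: 0.0
gripper_force: 0.0
```

```bash
python3 - <<'E'
from h import *
go((-.18,.060,.013))
E
```

```text
t 9.62 at [-0.1859  0.0731  0.1309] F [ 1.   0.3 -1.4] move [-0.0191 -0.0552  0.4714] [0.0036 0.0054 0.0036]
```

Emit:
apply_moves:
  rows:
    - [0,0,0.2,0,0,0]
    - [0,0,0.2,0,0,0]
    - [0,0,0.2,0,0,0]

```text
clock: 10.0
tcp_pos: [0.4283, 0.3005, 0.0795]
orientation: [-0.647, 3.073, 0.001]
contact_force: [0.2, 0.5, 0.3]
grip_width: 0.0001
gripper_force: 0.0
```

```bash
python3 - <<'E'
from h import *
go((-.175,.060,.013))
E
```

```text
t 10.0 at [-0.1872  0.0651  0.0795] F [0.2 0.5 0.3] move [-0.0486 -0.0204  0.266 ] [ 0.0004  0.001  -0.0029]
```

Emit:
apply_moves:
  rows:
    - [-0.045,-0.02,0.1,0,0,0]
    - [-0.045,-0.02,0.2,0,0,0]
    - [-0.045,-0.02,0.262,0,0,0]
    - [-0.045,-0.02,0.262,0,0,0]

```text
clock: 10.5
tcp_pos: [0.4402, 0.2996, 0.0129]
orientation: [0.646, -3.074, -0.0]
contact_force: [-0.6, -0.4, 0.6]
grip_width: 0.0004
gripper_force: 0.0
```

Emit:
apply_moves:
  rows:
    - [-0.04,0,0,0,0,0]
    - [-0.07,0,0,0,0,0]
    - [-0.1,0,0,0,0,0]
    - [-0.13,0,0,0,0,0]
    - [-0.16,0,0,0,0,0]

```text
clock: 11.12
tcp_pos: [0.4767, 0.3155, 0.0125]
orientation: [0.646, -3.073, 0.001]
contact_force: [-2.6, -2.4, 2.1]
grip_width: -0.0005
gripper_force: 1.3
```

```bash
python3 - <<'E'
from h import *
go((-.046,.060,.013))
E
```

```text
t 11.12 at [-0.1369  0.0591  0.0125] F [-2.6 -2.4  2.1] move [-0.3636  0.0054 -0.0025] [-0.0001 -0.0007 -0.0033]
```

Contact now registers at about 3 N. Pushing on.

Emit:
apply_moves:
  rows:
    - [-0.04,0.001,0,0,0,0]
    - [-0.08,0.002,0,0,0,0]
    - [-0.12,0.003,0,0,0,0]
    - [-0.16,0.003,0,0,0,0]
    - [-0.2,0.003,0,0,0,0]

```text
clock: 11.75
tcp_pos: [0.5228, 0.3367, 0.0125]
orientation: [0.646, -3.074, -0.0]
contact_force: [-0.0, -0.5, -1.2]
grip_width: 0.0003
gripper_force: 0.4
```

```bash
python3 - <<'E'
from h import *
go((-.046,.060,.013))
E
```

```text
t 11.75 at [-0.0862  0.0597  0.0125] F [-0.  -0.5 -1.2] move [-0.1609  0.0021 -0.0022] [ 0.     -0.     -0.0033]
```

Emit:
apply_moves:
  rows:
    - [-0.03,0,0,0,0,0]
    - [-0.06,0,0,0,0,0]
    - [-0.09,0,0,0,0,0]
    - [-0.11,0,0,0,0,0]
    - [-0.13,0,0,0,0,0]

```text
clock: 12.38
tcp_pos: [0.5519, 0.3495, 0.0126]
orientation: [0.646, -3.074, 0.0]
contact_force: [-2.5, -1.2, 1.2]
grip_width: 0.0001
gripper_force: 1.0
```

Emit:
apply_moves:
  rows:
    - [-0.008,0,0,0,0,0]
    - [-0.016,0,0,0,0,0]
    - [-0.022,0,0,0,0,0]
    - [-0.028,0,0,0,0,0]

```text
clock: 12.88
tcp_pos: [0.5583, 0.3523, 0.0126]
orientation: [0.646, -3.074, 0.0]
contact_force: [-2.1, -0.8, 1.7]
grip_width: -0.0003
gripper_force: 1.2
```

```bash
python3 - <<'E'
from h import *
go((-.046,.060,.013))
E
```

```text
t 12.88 at [-0.0475  0.0595  0.0126] F [-2.1 -0.8  1.7] move [-0.0058  0.0021 -0.0017] [ 0.     -0.0001 -0.0032]
```

Emit:
apply_moves:
  rows:
    - [-0.005,0,0,0,0,0]
    - [-0.01,0,0,0,0,0]
    - [-0.015,0,0,0,0,0]

```text
clock: 13.25
tcp_pos: [0.5613, 0.3536, 0.0125]
orientation: [0.646, -3.073, 0.001]
contact_force: [-5.0, -2.5, 3.7]
grip_width: 0.0002
gripper_force: 2.9
```

Emit:
apply_moves:
  rows:
    - [-0.005,0,0,0,0,0]
    - [-0.01,0,0,0,0,0]
    - [-0.015,0,0,0,0,0]

```text
clock: 13.62
tcp_pos: [0.5612, 0.3536, 0.0123]
orientation: [0.645, -3.066, 0.004]
contact_force: [-15.4, -7.5, 15.5]
grip_width: -0.0
gripper_force: 8.8
```

The blank stopped moving and the force rose to 17 N, so it is home. Retreating and moving over the knob.

Emit:
apply_moves:
  rows:
    - [0.04,0,0,0,0,0]
    - [0.12,0,0,0,0,0]
    - [0.14,0,-0.25,0,0,0]
    - [0.14,0,-0.5,0,0,0]
    - [0.14,-0.02,-0.65,0,0,0]

```text
clock: 14.25
tcp_pos: [0.5368, 0.3381, 0.179]
orientation: [-0.646, 3.069, 0.004]
contact_force: [1.3, 0.5, -0.4]
grip_width: 0.0002
gripper_force: 0.0
```

```bash
python3 - <<'E'
from h import *
go((-.03,-.075,.18))
p=r.grab_frame("top")
for n in("blank_front","blank_mid"):
  for d in r.landmark_of(p,n)[:1]: print(n,d["conf"],np.round(d["point"]),inv(atz(p,d["point"],.03)).round(4))
for n,z in (("plunger_top",.14),("pin_tip",.068)):
  for d in r.landmark_of(p,n)[:1]: print(n,d["conf"],np.round(d["point"]),inv(atz(p,d["point"],z)).round(4))
E
```

```text
t 14.25 at [-0.0729  0.0553  0.179 ] F [ 1.3  0.5 -0.4] move [-0.174  -0.5204 -0.0039] [ 0.0009  0.004  -0.0029]
blank_mid 0.51 [164. 161.] [0.052  0.0547 0.03  ]
plunger_top 0.71 [207. 159.] [-0.0213 -0.0732  0.14  ]
```

Emit:
apply_moves:
  rows:
    - [-0.08,-0.2,0,0,0,0]
    - [-0.16,-0.4,0,0,0,0]
    - [-0.185,-0.52,0,0,0,-0.003]
    - [-0.185,-0.52,0,0,0,-0.003]
    - [-0.185,-0.52,0.08,0,0,-0.003]

```text
clock: 15.12
tcp_pos: [0.6298, 0.2378, 0.1545]
orientation: [-0.654, 3.071, 0.002]
contact_force: [-0.5, 0.3, 0.0]
grip_width: -0.0002
gripper_force: 0.0
```

```bash
python3 - <<'E'
from h import *
go((-.027,-.075,.128))
p=r.grab_frame("top");S=r.grab_frame("scene")
a=[cv2.resize(P["pixels"][y:y+140,x:x+130,::-1],None,fx=3,fy=3,interpolation=cv2.INTER_CUBIC) for P,x,y in((p,120,110),(S,180,110))]
cv2.imwrite("pics/c8.png",np.hstack(a))
E
```

```text
t 15.12 at [-0.0288 -0.0742  0.1545] F [-0.5  0.3  0. ] move [-0.0069 -0.0033  0.1058] [0.0007 0.001  0.0004]
```

View pics/c8.png

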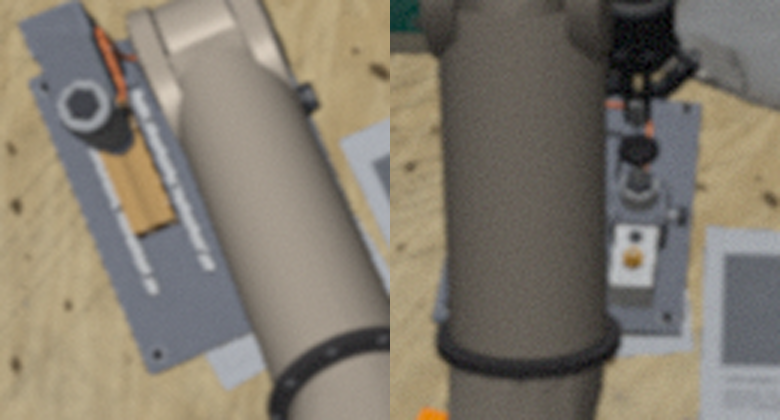

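The top view shows the blank's front edge near (156,229), about home. The fingertips are above the knob at (635,115), and the pin is visible in the scene view.

Emit:
apply_moves:
  rows:
    - [-0.007,-0.003,0.06,0,0,0]
    - [-0.007,-0.003,0.1,0,0,0]
    - [-0.007,-0.003,0.12,0,0,0]
    - [-0.007,-0.003,0.14,0,0,0]
    - [-0.007,-0.003,0.16,0,0,0]

```text
clock: 15.85
tcp_pos: [0.632, 0.2364, 0.1153]
orientation: [-0.653, 3.072, 0.0]
contact_force: [-1.5, 0.2, 3.6]
grip_width: -0.0002
gripper_force: 1.8
```

```bash
python3 - <<'E'
from h import *
go((-.027,-.075,.098))
p=r.grab_frame("top")
print(inv(atz(p,(172.2,186.3),.048)))
E
```

```text
t 15.85 at [-0.0273 -0.0764  0.1153] F [-1.5  0.2  3.6] move [-0.0012  0.0055  0.0692] [ 0.      0.0005 -0.0003]
[-0.03616269  0.06001554  0.048     ]
```

Emit:
apply_moves:
  rows:
    - [0,0.004,0.03,0,0,0]
    - [0,0.004,0.05,0,0,0]
    - [0,0.004,0.07,0,0,0]
    - [0,0.004,0.08,0,0,0]

```text
clock: 16.4
tcp_pos: [0.6323, 0.2367, 0.096]
orientation: [-0.652, 3.071, -0.001]
contact_force: [-2.2, -1.8, 8.6]
grip_width: -0.0003
gripper_force: 4.2
```

Emit:
apply_moves:
  rows:
    - [0,0,0.012,0,0,0]
    - [0,0,0.024,0,0,0]
    - [0,0,0.024,0,0,0]

```text
clock: 16.77
tcp_pos: [0.6325, 0.2367, 0.093]
orientation: [-0.651, 3.071, 0.0]
contact_force: [-8.7, -4.6, 25.2]
grip_width: -0.0001
gripper_force: 12.8
```

Bottomed at 25 N. Now release and check the pin.

Emit:
apply_moves:
  rows:
    - [0,0,-0.06,0,0,0]
    - [0,0,-0.12,0,0,0]
    - [0,0,-0.17,0,0,0]
    - [0,0,-0.17,0,0,0]

```text
clock: 17.27
tcp_pos: [0.6318, 0.2377, 0.1324]
orientation: [-0.653, 3.071, 0.001]
contact_force: [0.5, 0.3, 0.0]
grip_width: 0.0002
gripper_force: 0.0
```

```bash
cat > pin.py <<'E'
from h import *
go((-.027,-.075,.131))
S=r.grab_frame("scene");u=proj(S,W((-.112,-.075,.068)));v=proj(S,W((-.112,-.075,.084)));print(u.round(1),v.round(1))
x,y=int(u[0]),int(u[1]);c=S["pixels"][y-12:y+10,x-10:x+12].astype(float)
import os
if os.path.exists("pin0.npy"): d=np.abs(c-np.load("pin0.npy")).max(2);print("diff mean",d.mean().round(1),"max",d.max(),"n>50",(d>50).sum())
else: np.save("pin0.npy",c)
for n in ("pin_tip",):
  for d in r.landmark_of(S,n)[:2]: print(n,round(d["conf"],2),np.round(d["point"],1))
cv2.imwrite("pics/pin_%d.png"%S["shot"],cv2.resize(S["pixels"][140:210,220:300,::-1],None,fx=6,fy=6,interpolation=cv2.INTER_CUBIC))
E
python3 pin.py
```

```text
t 17.27 at [-0.027  -0.0751  0.1324] F [0.5 0.3 0. ] move [-0.      0.0006  0.0057] [ 0.0001  0.001  -0.0001]
[261.6 193.9] [261.5 190.5]
```

Stroke 2, down and up.

Emit:
apply_moves:
  rows:
    - [0,0,0.05,0,0,0]
    - [0,0,0.1,0,0,0]
    - [0,0,0.14,0,0,0]
    - [0,0,0.17,0,0,0]
    - [0,0,0.17,0,0,0]

```text
clock: 18.0
tcp_pos: [0.6318, 0.2375, 0.093]
orientation: [-0.652, 3.072, 0.001]
contact_force: [-11.4, -4.2, 33.8]
grip_width: 0.0001
gripper_force: 16.6
```

Emit:
apply_moves:
  rows:
    - [0,0,-0.06,0,0,0]
    - [0,0,-0.12,0,0,0]
    - [0,0,-0.17,0,0,0]
    - [0,0,-0.17,0,0,0]

```text
clock: 18.5
tcp_pos: [0.6317, 0.2373, 0.132]
orientation: [-0.653, 3.072, 0.0]
contact_force: [0.5, -0.1, -0.1]
grip_width: -0.0004
gripper_force: 0.0
```

```bash
python3 pin.py
```

```text
t 18.5 at [-0.0273 -0.0754  0.132 ] F [ 0.5 -0.1 -0.1] move [-0.001   0.0016  0.004 ] [ 0.      0.0006 -0.0003]
[261.6 193.9] [261.5 190.5]
diff mean 4.2 max 13.0 n>50 0
```

Pin unchanged. Stroke 3.

Emit:
apply_moves:
  rows:
    - [0,0,0.05,0,0,0]
    - [0,0,0.1,0,0,0]
    - [0,0,0.14,0,0,0]
    - [0,0,0.166,0,0,0]
    - [0,0,0.166,0,0,0]

```text
clock: 19.23
tcp_pos: [0.6317, 0.2375, 0.093]
orientation: [-0.653, 3.072, 0.001]
contact_force: [-9.2, -3.6, 26.4]
grip_width: -0.0001
gripper_force: 13.6
```

Emit:
apply_moves:
  rows:
    - [0,0,-0.06,0,0,0]
    - [0,0,-0.12,0,0,0]
    - [0,0,-0.166,0,0,0]
    - [0,0,-0.166,0,0,0]

```text
clock: 19.73
tcp_pos: [0.6316, 0.2373, 0.132]
orientation: [-0.653, 3.072, 0.0]
contact_force: [0.3, -0.3, 0.3]
grip_width: -0.0001
gripper_force: 0.0
```

```bash
python3 pin.py
```

```text
t 19.73 at [-0.0273 -0.0754  0.132 ] F [ 0.3 -0.3  0.3] move [-0.0011  0.0014  0.0041] [ 0.      0.0006 -0.0002]
[261.6 193.9] [261.5 190.5]
diff mean 4.1 max 12.0 n>50 0
```

Stroke 4.

Emit:
apply_moves:
  rows:
    - [0,0,0.05,0,0,0]
    - [0,0,0.1,0,0,0]
    - [0,0,0.14,0,0,0]
    - [0,0,0.166,0,0,0]
    - [0,0,0.166,0,0,0]

```text
clock: 20.45
tcp_pos: [0.6317, 0.2374, 0.093]
orientation: [-0.653, 3.072, 0.001]
contact_force: [-8.8, -3.6, 27.4]
grip_width: 0.0003
gripper_force: 13.5
```

Emit:
apply_moves:
  rows:
    - [0,0,-0.06,0,0,0]
    - [0,0,-0.12,0,0,0]
    - [0,0,-0.166,0,0,0]
    - [0,0,-0.166,0,0,0]

```text
clock: 20.95
tcp_pos: [0.6316, 0.2373, 0.132]
orientation: [-0.653, 3.072, 0.0]
contact_force: [-0.8, -0.4, -0.5]
grip_width: 0.0001
gripper_force: 0.0
```

```bash
python3 pin.py
```

```text
t 20.95 at [-0.0273 -0.0754  0.132 ] F [-0.8 -0.4 -0.5] move [-0.0011  0.0015  0.004 ] [ 0.      0.0006 -0.0003]
[261.6 193.9] [261.5 190.5]
diff mean 4.1 max 15.0 n>50 0
```

Stroke 5.

Emit:
apply_moves:
  rows:
    - [0,0,0.05,0,0,0]
    - [0,0,0.1,0,0,0]
    - [0,0,0.14,0,0,0]
    - [0,0,0.166,0,0,0]
    - [0,0,0.166,0,0,0]

```text
clock: 21.68
tcp_pos: [0.6318, 0.2374, 0.093]
orientation: [-0.653, 3.072, 0.001]
contact_force: [-9.3, -3.6, 26.2]
grip_width: -0.0003
gripper_force: 13.5
```

Emit:
apply_moves:
  rows:
    - [0,0,-0.06,0,0,0]
    - [0,0,-0.12,0,0,0]
    - [0,0,-0.166,0,0,0]
    - [0,0,-0.166,0,0,0]

```text
clock: 22.18
tcp_pos: [0.6316, 0.2373, 0.132]
orientation: [-0.653, 3.072, 0.0]
contact_force: [0.1, 1.0, -0.4]
grip_width: 0.0002
gripper_force: 0.0
```

```bash
python3 pin.py
```

```text
t 22.18 at [-0.0273 -0.0754  0.132 ] F [ 0.1  1.  -0.4] move [-0.0012  0.0015  0.004 ] [ 0.      0.0005 -0.0002]
[261.6 193.9] [261.5 190.5]
diff mean 4.2 max 15.0 n>50 0
```

Stroke 6.

Emit:
apply_moves:
  rows:
    - [0,0,0.05,0,0,0]
    - [0,0,0.1,0,0,0]
    - [0,0,0.14,0,0,0]
    - [0,0,0.166,0,0,0]
    - [0,0,0.166,0,0,0]

```text
clock: 22.9
tcp_pos: [0.6317, 0.2374, 0.093]
orientation: [-0.653, 3.072, 0.001]
contact_force: [-8.8, -4.1, 27.6]
grip_width: 0.0001
gripper_force: 13.6
```

Emit:
apply_moves:
  rows:
    - [0,0,-0.06,0,0,0]
    - [0,0,-0.12,0,0,0]
    - [0,0,-0.166,0,0,0]
    - [0,0,-0.166,0,0,0]

```text
clock: 23.4
tcp_pos: [0.6316, 0.2373, 0.132]
orientation: [-0.653, 3.072, 0.0]
contact_force: [-0.1, -0.2, -0.2]
grip_width: -0.0002
gripper_force: 0.0
```

```bash
python3 pin.py; ls -t pics|head -1
```

```text
t 23.4 at [-0.0273 -0.0754  0.132 ] F [-0.1 -0.2 -0.2] move [-0.0014  0.0017  0.0038] [ 0.      0.0005 -0.0003]
[261.6 193.9] [261.5 190.5]
diff mean 5.9 max 71.0 n>50 5
pin_25.png
```

The picture changed at the pin. Checking it by eye, then moving the arm clear.

```bash
python3 - <<'E'
import cv2,numpy as np,glob
f=sorted(glob.glob("pics/pin_*.png"),key=lambda s:int(s[9:-4]));print(f)
cv2.imwrite("pics/cmp.png",np.hstack([cv2.imread(f[0])[:,:380],cv2.imread(f[-1])[:,:380]]))
E
```

```text
['pics/pin_20.png', 'pics/pin_21.png', 'pics/pin_22.png', 'pics/pin_23.png', 'pics/pin_24.png', 'pics/pin_25.png']
```

View pics/cmp.png

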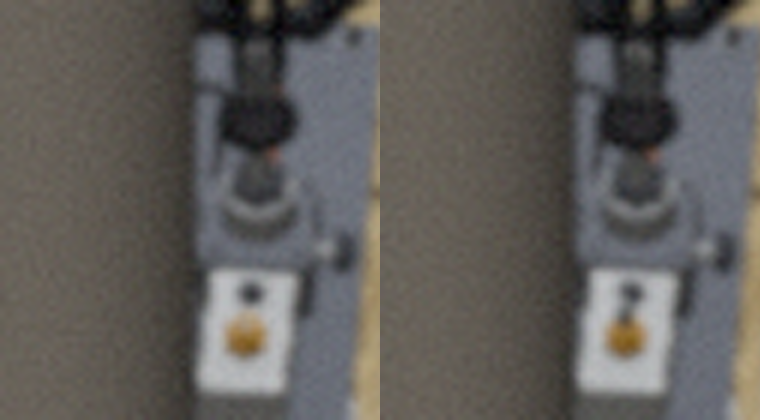

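Emit:
apply_moves:
  rows:
    - [0,0,-0.1,0,0,0]
    - [0,0,-0.25,0,0,0]
    - [0.1,-0.1,-0.35,0,0,0]
    - [0.1,-0.2,-0.35,0,0,0]
    - [0.1,-0.2,-0.35,0,0,0]

```text
clock: 24.12
tcp_pos: [0.6293, 0.1783, 0.2186]
orientation: [0.647, -3.074, 0.002]
contact_force: [-0.7, 0.0, 0.0]
grip_width: -0.0002
gripper_force: 0.0
```

After stroke 6 the pin shaft shows above the brass bush, with its tip at (627,312); it was not visible before. The plunger is up. One last check of the blank, then I'll hand in.

```bash
python3 - <<'E'
from h import *
p=r.grab_frame("top");save(p,"end")
for d in r.outline_of(p,"blank_mid")[:2]:
    rc=cv2.minAreaRect(np.argwhere(d["pixels"])[:,::-1].astype(np.float32));print(d["conf"],[inv(atz(p,x,.048)).round(3) for x in cv2.boxPoints(rc)])
cv2.imwrite("pics/end2.png",cv2.resize(p["pixels"][100:250,120:280,::-1],None,fx=4,fy=4,interpolation=cv2.INTER_CUBIC))
E
```

```text
0.78 [array([-0.289,  0.112,  0.048]), array([-0.325, -0.026,  0.048]), array([-0.371, -0.014,  0.048]), array([-0.335,  0.123,  0.048])]
0.64 [array([0.055, 0.085, 0.048]), array([0.056, 0.037, 0.048]), array([-0.037,  0.037,  0.048]), array([-0.037,  0.084,  0.048])]
```

View pics/end2.png

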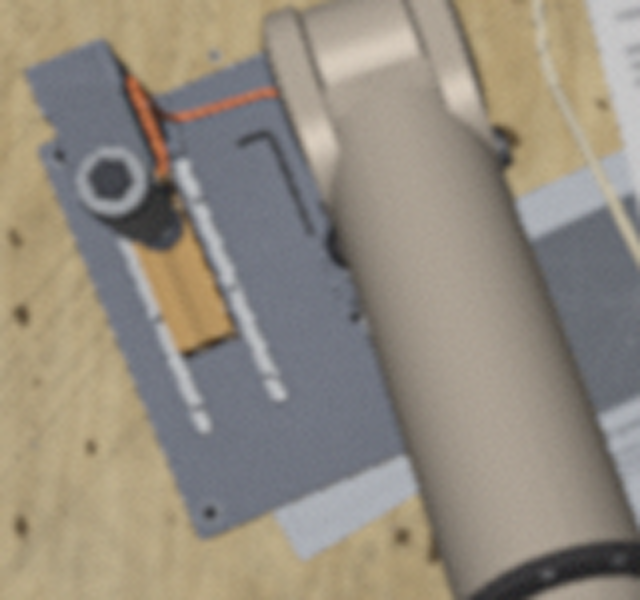

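The blank sits home in the channel (front edge near (207,345), about -36 mm in the press frame) with the foot down on it, and the hex key is undisturbed.

```bash
python3 -c "
from bench import r
print(r.hand_in())"
```

```text
the job is handed in; nothing more can be done
None
```

The blank is home against the end stop and clamped, the indicator pin popped out on the sixth stroke, the plunger is up, and the job is handed in at about 24 s of the 58 s allowed; a first push passed just over the blank without touching it and was redone lower.

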